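# Lay a drained test sieve flat and bring the magnifier over it

### The job

The test sieve left standing on its edge on the light table is to have its mesh inspected. Tip it over with a light push so that it lies flat the right way up (mesh side down, deep open side up), slide it gently until it is wholly inside the engraved circle, then swing the magnifier squarely over it. Keep the sieve on the table throughout, and leave the brush and the other ware as they are.

Things in the scene. Friction and masses are not known exactly. Their poses are not given: they have to be found in the camera images.
- sieve_mid (a point): Middle of the test sieve: round steel frame 100 mm outside diameter, 45 mm high, wall 3 mm, about 170 g. Point on the axis, 22.5 mm from each rim; z is the axis and points out of the deep open side (right way up: z up). It starts standing on its round edge, z level, this point 50 mm above the plate; lying flat, 22.5 mm. More than 25 N on the frame dents it.
- sieve_rim (a point): Middle of the sieve's open beaded rim, 22.5 mm from sieve_mid along z. The deep side is 30 mm deep and 94 mm wide inside, down to the wire mesh, which lies 14 mm from the other rim (the foot). Pushed near its top, from the open side towards the foot, by 20 to 40 mm, the standing sieve goes over onto its foot and its middle ends 72 mm further that way. It slides with friction of about 0.6.
- circle (a point): Centre of the dark engraved circle (130 mm inside diameter) in the middle of the light table's top, at the plate's surface. The table is a fixed white box with an opal plate, 280 mm (its x) by 340 mm (its y), 30 mm high, flat on top. The magnifier's pillar, 18 mm thick, rises at x +115, y +145 mm from here to 262 mm above the bench.
- magnifier (a joint): Turn of the magnifier's arm about its upright pillar (rad): 0 when the lens is centred over the engraved circle, growing as the arm swings clockwise seen from above, out over the table's left side; range -0.35 to 1.9. It starts swung out (about 1.2 to 1.65), turns with a stiff smooth friction (0.22 N m) and stays where it is left.
- pivot (a point): Point on the vertical pivot axis of the magnifier's arm, at the height of the arm, 228 mm above the bench. The collar and cap around it reach up to 251 mm.
- lens (a point): Centre of the magnifier lens, 185 mm from the pivot axis, 228 mm above the bench. The lens sits level in a white lamp ring of 156 mm outside diameter, 34 mm high, its underside 210 mm above the bench.
- lock_knob (a point): Centre of the black knurled knob that stands upright on the magnifier's arm, 28 mm in diameter and 30 mm high (248 to 278 mm above the bench), 100 mm from the pivot axis towards the lens: the place to take hold of the arm from above.
- brush: Sieve brush with a wooden handle, 146 mm long, 20 mm wide, 23 mm high, lying on the left part of the light table roughly along its x axis; origin under its middle. To be left alone.
- nest: Stack of two sieves on a receiver pan, 102 mm in diameter, 115 mm tall, standing on the bench to the right of the light table; origin at the middle of its underside. To be left alone.
- flask: Conical glass flask with a stopper, 85 mm in diameter, 150 mm tall, on the bench beyond the light table; origin at the middle of its underside. To be left alone.
- beaker: Glass beaker, 72 mm in diameter, 95 mm tall, on the bench beyond the light table; origin at the middle of its underside. To be left alone.
- jar: Amber sample jar with a black cap, 60 mm in diameter, 85 mm tall, on the bench to the near right; origin at the middle of its underside. To be left alone.
- washbottle: Clear wash bottle, 66 mm in diameter, 170 mm tall, on the bench to the left; origin at the middle of its underside. To be left alone.
Not all that is in view belongs to the job. Of the things like the part that bears sieve_mid, leave any that is orange; of the rest the smaller one is meant.

How it is judged:
On the way:
1. the sieve lies flat on the light table, foot down and open side up (angle between sieve_mid's own z axis and vertical below 0.08 rad and z of sieve_mid in the frame of circle between 0.017 and 0.028 m), for 0.2 s.
At the end, for the whole second after the job is handed in: The sieve lies still and flat on the light table's plate, foot down and open side up (within 0.06 rad), its centre within 16 mm of the circle's centre, so that it is wholly inside the circle; the magnifier is at rest with its lens centred within 22 mm over the sieve (angle between sieve_mid's own z axis and vertical below 0.06 rad and z of sieve_mid in the frame of circle between 0.018 and 0.027 m and horizontal distance between sieve_mid and circle below 0.016 m and horizontal distance between lens and sieve_mid below 0.022 m and linear speed of sieve below 0.02 m/s and velocity of joint magnifier between -0.05 and 0.05 rad/s); the robot touches nothing.
It fails at once if the sieve is lifted off the table's plate (centre more than 80 mm above it) (z of sieve_mid in the frame of circle above 0.08 m).
It fails at once if the sieve leaves the light table (centre below the plate) (z of sieve_mid in the frame of circle below 0.01 m).
It fails at once if the sieve is pushed or squeezed with more than 25 N (contact force between the fingers and sieve above 25 N).
It fails at once if the sieve is knocked over hard (faster than 1.3 m/s) (linear speed of sieve above 1.3 m/s).
It fails at once if the brush or another piece of ware is moved by more than 25 mm or tipped over (distance of any of brush, nest, flask, beaker, jar, washbottle from where it was at the start of the episode above 0.025 m or angle between any of nest, flask, beaker, jar, washbottle's own z axis and vertical above 0.5 rad).
It also fails if it takes over 67 s, if anything falls off the work surface, if the arm or the gripper's body presses on something with over 40 N, if the wrist force passes 120 N, or if a joint passes its speed limit or range.

### The arm

A 7-joint arm with a two-finger parallel gripper is mounted at the origin on the work surface. World frame = base frame: x ahead of the robot, y to its left, z up, the work surface at z = 0. Lengths are in m, angles in rad, forces in N, time in s.
With the tool pointing down it reaches from about 0.35 to 0.9 m from the base axis. Payload 19.9 kg.
Tool frame: the origin (TCP) lies at the very end of the fingers, on their centre line; the grasp point (between the pads) lies 19 mm behind it (env.grasp_offset is the distance from the TCP to the grasp point, in m); z points along the fingers, y is the direction in which the jaws open and shut (so a half turn about z gives the same grasp; the last joint's range is limited). The gripper opens to 94 mm and grips with 3 to 60 N. Pads are 16 mm wide; open, the fingers measure 119 mm over their backs; the gripper's body (75 mm by 177 mm) begins 78 mm behind the grasp point.
Start: joints at [1.062, 0.417, -0.01, 1.614, 0.005, 1.111, -0.053], TCP at [0.281, -0.558, 0.205] pointing down, gripper open.
Joint ranges: [-2.81, 2.81], [-0.39, 2.02], [-1.27, 1.25], [0.06, 2.57], [-1.19, 4.33], [0.19, 2], [-2.82, 2.82]. Speed limits (rad/s): [1.89, 1.89, 2.39, 2.39, 3.01, 3.01, 3.01].

### API

Orientations are given as a rotation vector (axis times angle).
In Python, from cell import env gives the robot as it stands.
- The arm moves only by the shell command python3 -m jog 'ROWS'. ROWS is JSON, a list that holds one entry, the list of rows, each a list of 7 numbers: the turn, a rotation vector about the tool's x, y, z in degrees, then the shift along the tool's x, y, z in m, then the finger opening in m, from 0 to 0.094. In form: [[[rx, ry, rz, tx, ty, tz, fingers], ...]]. A call has 1 to 12 rows; each row shifts and turns the commanded pose from where the row before left it, along the tool's axes as they then stand; what a row does not reach is not made up. A row lasts 1/12 s, in which the tool goes at most 41.7 mm and 7.16 degrees, less where a joint would pass 70% of its speed; a pose out of reach is approached as far as the arm can. A call is refused whole if a number of a shift passes 0.0417 or a number of a turn 7.16, either way. A call with a gripper value outside its range is refused whole. The fingers move at their own pace and stop on an object; the grip force is fixed at half the most. Time passes only in rows, so rows that do not move let the fingers close. It gives the time, the measured TCP pose, the force and the opening at its end, in the units of the state.
- env.observe(): the state, without advancing time (a new reading comes with each control period).
- env.camera(name): name is "scene" or "top" or "wrist"; returns a dict with "frame" (420x560x3 uint8, red, green, blue), "range_z" (420x560 float32, m along the optical axis (not along the pixel's ray), 0 where there is no reading), "fx", "fy", "cx", "cy" (pixels), "D" ([k1, k2, p1, p2, k3] as OpenCV has them; the pictures are not rectified), "R" (3x3) and "t" (3): a world point X has camera coordinates R X + t. Camera axes: x right, y down, z forward; pixel columns grow to the right and rows downward; lengths in m; the calibration is good to about 2 mm. A picture is of the moment at which its call begins.
- env.job_done(): hands the job in, once; it reports no verdict.
Trained networks look in a picture, given as the dict that the camera call returned (one of the last four; its "shot" number tells which), for a name from the list of things; names that differ only in an ending like _2 or _b are one class to them, and where a whole thing is asked for, a point or a joint stands for the part that bears it (a point fixed in the world has none). Each returns a list of dicts, best first, with "confidence" (0 to 1); they miss things now and then, are a little off and sometimes report something else, mostly with a low value. They report only what shows in the picture. A call takes as long as a camera call. They do not tell look-alikes from the thing itself.
- env.search_frame(picture, name): "box" ([left, top, right, bottom] in pixels, round what is visible of it).
- env.landmark_of(picture, name): "pixel" ([row, column] in pixels: a listed point, or the origin of a listed thing).
The state is a dict: "clock": time; "q": joint angles; "qvel": joint speeds; "joint_efforts": joint torques, N m; "ee_pos": TCP position; "orientation": TCP orientation; "ft_force": force on the tool from outside, world axes, zero at the start; "torque": the same for the moment, N m; "opening": finger opening in m.
Only numpy, scipy, OpenCV 4.12 (cv2) and the standard library are available. Lean on these libraries where they do the work, as an engineer would, in place of code of your own. Each camera call takes 0.05 s, during which the arm holds its last target. There are 200 camera calls.

## Working session

There is one attempt and no reset: what is moved stays moved. The work goes in short steps, Python scripts to look and compute and a shell command to move; the robot and the scene stay as the last step left them, time stands still between calls to the robot, and variables do not carry over. Pictures are saved under pics/ and viewed, about 8 in all and at most 12, crops included, and the job is handed in when it is done.

```bash
mkdir -p pics; cat > h.py <<'E'
import numpy as np, cv2
from cell import env
from scipy.spatial.transform import Rotation as Ro
def K(p): return np.array([[p['fx'],0,p['cx']],[0,p['fy'],p['cy']],[0,0,1.]])
def ray(p,r,c):
    u=cv2.undistortPoints(np.array([[[c,r]]],float),K(p),np.array(p['D'],float))[0,0]
    R=np.array(p['R']);return -R.T@np.array(p['t']),R.T@np.array([u[0],u[1],1])
def at_z(p,r,c,z):
    o,d=ray(p,r,c);return o+d*(z-o[2])/d[2]
def dep(p,r,c):
    o,d=ray(p,r,c);return o+d*p['range_z'][int(round(r)),int(round(c))]
def cloud(p):
    h,w=p['range_z'].shape
    g=np.stack(np.meshgrid(np.arange(w),np.arange(h)),-1).reshape(-1,1,2).astype(float)
    u=cv2.undistortPoints(g,K(p),np.array(p['D'],float))[:,0]
    R=np.array(p['R']);z=p['range_z'].reshape(-1,1)
    return ((np.c_[u,np.ones(len(u))]*z-np.array(p['t']))@R).reshape(h,w,3)
def proj(p,X):
    return cv2.projectPoints(np.array(X,float).reshape(-1,3),cv2.Rodrigues(np.array(p['R']))[0],np.array(p['t'],float),K(p),np.array(p['D'],float))[0][:,0]
def save(p,n,box=None,s=1):
    f=p['frame'][...,::-1]
    if box: f=f[box[0]:box[1],box[2]:box[3]]
    cv2.imwrite('pics/'+n,cv2.resize(f,None,fx=s,fy=s,interpolation=cv2.INTER_CUBIC))
E
python3 - <<'E'
from h import *
np.set_printoptions(precision=3,suppress=True)
P={n:env.camera(n) for n in('scene','top')}
for n,p in P.items():
    print(n,-np.array(p['R']).T@p['t'])
    for nm in ['sieve_mid','sieve_rim','circle','magnifier','pivot','lens','lock_knob','brush','nest']:
        for d in env.landmark_of(p,nm)[:3] if nm!='magnifier' else []:
            print(nm,np.round(d['pixel']),round(d['confidence'],2),dep(p,*d['pixel']))
    for d in env.search_frame(p,'sieve_mid'): print('box',np.round(d['box']),round(d['confidence'],2))
f=np.hstack([cv2.resize(P[n]['frame'],(560,420)) for n in P])
for n in P: save(P[n],n+'0.png',s=1.4)
print(env.observe())
E
```

```text
scene [ 1.31  -0.355  1.521]
sieve_mid [234. 106.] 0.95 [ 0.386 -0.535  0.084]
sieve_mid [240. 236.] 0.83 [ 0.544 -0.169  0.038]
sieve_mid [296. 183.] 0.81 [ 0.701 -0.381  0.143]
sieve_rim [301. 190.] 0.88 [ 0.665 -0.37   0.004]
sieve_rim [231.  99.] 0.87 [ 0.392 -0.546  0.122]
sieve_rim [237. 234.] 0.77 [ 0.534 -0.173  0.038]
circle [216. 257.] 0.66 [ 0.49  -0.074  0.032]
pivot [195. 318.] 0.94 [0.614 0.07  0.249]
lens [141. 329.] 0.66 [0.445 0.191 0.236]
lock_knob [157. 320.] 0.72 [0.512 0.126 0.274]
brush [193. 289.] 0.75 [0.454 0.056 0.04 ]
nest [244. 183.] 0.64 [ 0.531 -0.329  0.112]
box [221. 220. 256. 255.] 0.85
box [ 85. 213. 125. 256.] 0.66
top [ 0.448 -0.044  1.144]
sieve_mid [204. 320.] 0.9 [ 0.559 -0.157  0.129]
sieve_mid [269. 458.] 0.63 [ 0.376 -0.515  0.128]
sieve_rim [199. 328.] 0.81 [ 0.571 -0.178  0.131]
sieve_rim [275. 462.] 0.81 [ 0.358 -0.525  0.128]
circle [231. 291.] 0.67 [ 0.493 -0.078  0.033]
pivot [187. 227.] 0.8 [0.591 0.076 0.259]
pivot [138. 270.] 0.55 [ 0.754 -0.026  0.096]
lens [249. 187.] 0.88 [0.448 0.178 0.226]
lens [220. 202.] 0.32 [0.512 0.132 0.277]
lock_knob [222. 205.] 0.96 [0.509 0.124 0.279]
brush [248. 245.] 0.57 [0.446 0.054 0.049]
nest [231. 372.] 0.93 [ 0.448 -0.044  1.144]
nest [230. 289.] 0.4 [ 0.494 -0.073  0.03 ]
box [308. 187. 334. 226.] 0.96
box [432. 248. 481. 295.] 0.89
box [371. 142. 423. 190.] 0.67
{'clock': 1.0, 'q': array([ 1.062,  0.417, -0.01 ,  1.614,  0.005,  1.111, -0.053]), 'qvel': array([ 0.001, -0.002,  0.   ,  0.001, -0.001, -0.001,  0.002]), 'joint_efforts': array([  0.001, -85.1  ,   0.638, -42.629,  -0.049,   0.014,  -0.   ]), 'ee_pos': array([ 0.281, -0.558,  0.205]), 'orientation': array([-3.056, -0.727,  0.   ]), 'ft_force': array([ 0.158,  0.469, -0.396]), 'torque': array([-0.021, -0.   , -0.054]), 'opening': 0.09424974638372813}
```

View pics/top0.png

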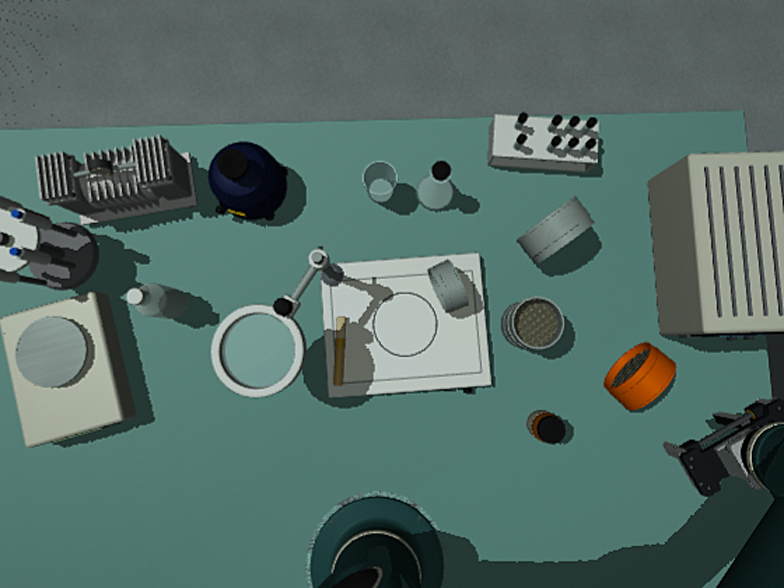

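View pics/scene0.png

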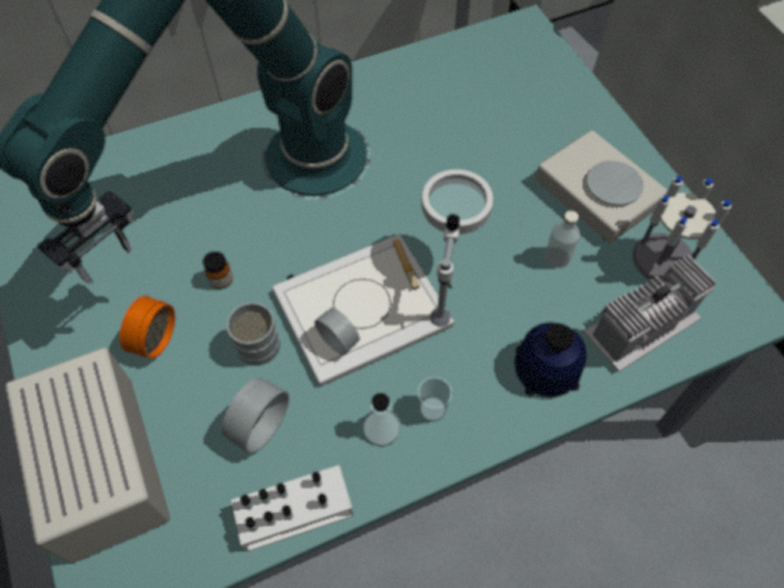

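Three candidates show: the grey sieve standing on the light table (top px row 204, col 320), an orange one (row 269, col 458) and a larger grey one on the bench (row 166, col 397). The one on the table is grey, smaller, and on the plate, so it is the one meant. I'll confirm it in a crop and measure its axis.

```bash
python3 - <<'E'
from h import *
np.set_printoptions(precision=4,suppress=True)
P={n:env.camera(n) for n in('scene','top')}
C={n:cloud(P[n]) for n in P}
a=P['top']['frame'][170:250,270:360][...,::-1];b=P['scene']['frame'][200:280,200:290][...,::-1]
cv2.imwrite('pics/crop.png',np.hstack([cv2.resize(i,(390,347),interpolation=cv2.INTER_CUBIC) for i in(a,b)]))
# plate
for n in C:
    c=C[n].reshape(-1,3);ok=P[n]['range_z'].ravel()>0
    m=ok&(abs(c[:,2]-.03)<.006)&(abs(c[:,0]-.49)<.2)&(abs(c[:,1]+.07)<.22)
    r=cv2.minAreaRect(c[m][:,:2].astype(np.float32)*1000);print(n,'plate',r,np.median(c[m][:,2]))
    m=ok&(c[:,2]>.045)&(c[:,2]<.145)&(abs(c[:,0]-.56)<.08)&(c[:,1]<-.09)&(c[:,1]>-.25)
    s=c[m];print('sieve pts',m.sum(),s.min(0),s.max(0)); 
    s2=s[s[:,2]>.1]; r=cv2.minAreaRect(s2[:,:2].astype(np.float32)*1000);print(r, cv2.boxPoints(r).tolist())
    # circle: dark pixels on plate
    q=C[n];gr=P[n]['frame'].mean(2)
    z=np.hypot(q[...,0]-.493,q[...,1]+.076)
    m=(z<.08)&(z>.05)&(abs(q[...,2]-.03)<.008)&(gr<np.median(gr[(z<.05)])*.65)
    m&=q[...,1]>-.12
    rr,cc=np.nonzero(m);X=np.array([at_z(P[n],i,j,.03)[:2] for i,j in zip(rr,cc)])
    # robust circle fit
    from scipy.optimize import least_squares
    f=least_squares(lambda v:np.hypot(X[:,0]-v[0],X[:,1]-v[1])-v[2],[.493,-.076,.065],loss='soft_l1',f_scale=.002);print('circle',f.x,len(X))
for n in P:
  for nm,z in(('lock_knob',.263),('lens',.228),('pivot',.228),('sieve_mid',.08),('sieve_rim',.08),('circle',.03)):
    print(n,nm,[at_z(P[n],*d['pixel'],z)[:2] for d in env.landmark_of(P[n],nm)[:2]])
E
```

```text
scene plate ((487.6055603027344, -95.60067749023438), (296.3227844238281, 390.0397644042969), 2.5445542335510254) 0.030966772688346227
sieve pts 541 [ 0.5112 -0.1954  0.045 ] [ 0.6155 -0.1202  0.1384]
((562.8043823242188, -155.86448669433594), (95.79481506347656, 46.035362243652344), 22.369699478149414) [[509.7513122558594, -152.8078155517578], [527.2714233398438, -195.37889099121094], [615.857421875, -158.92115783691406], [598.3373413085938, -116.35008239746094]]
circle [ 0.4892 -0.0643  0.0676] 69
top plate ((487.10772705078125, -96.419677734375), (290.3797607421875, 386.8934020996094), 2.53049898147583) 0.030244952425079148
sieve pts 624 [ 0.5096 -0.1966  0.0457] [ 0.6152 -0.1227  0.135 ]
((561.163330078125, -159.932373046875), (91.04624938964844, 45.30242156982422), 21.9971866607666) [[510.4699401855469, -155.98130798339844], [527.4384155273438, -197.98582458496094], [611.856689453125, -163.88343811035156], [594.8882446289062, -121.87892150878906]]
circle [ 0.4931 -0.0697  0.0671] 216
scene lock_knob [array([0.509 , 0.1407]), array([ 0.59  , -0.0029])]
scene lens [array([0.4392, 0.1909])]
scene pivot [array([0.6018, 0.0793])]
scene sieve_mid [array([ 0.5627, -0.1757]), array([ 0.3792, -0.5312])]
scene sieve_rim [array([ 0.7035, -0.3696]), array([ 0.3593, -0.5586])]
scene circle [array([ 0.4782, -0.0705]), array([0.5527, 0.4278])]
top lock_knob [array([0.5183, 0.1288])]
top lens [array([0.448 , 0.1863])]
top pivot [array([0.5921, 0.079 ])]
top sieve_mid [array([ 0.5687, -0.1581]), array([ 0.3663, -0.5301])]
top sieve_rim [array([ 0.5692, -0.1829]), array([ 0.3616, -0.5512])]
top circle [array([ 0.4875, -0.0722])]
```

View pics/crop.png

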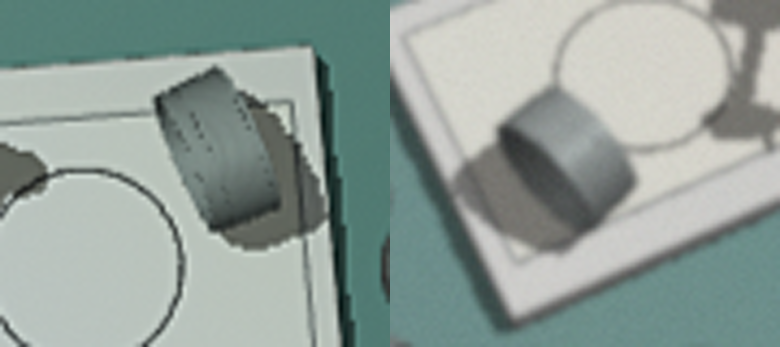

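The crop and cloud confirm it. The grey sieve on the plate is centred near (0.562, -0.158), 45 mm wide, axis tilted about 22°. The hollow side (scene crop, lower left) faces -y, away from the circle, so pushing towards the circle lays it foot down. I'll move behind it with the fingers closed.

```bash
python3 -m jog '[[[0,0,4.5,0.034,-0.017,0,0],[0,0,0,0.034,-0.017,0,0],[0,0,0,0.034,-0.017,0,0],[0,0,0,0.034,-0.017,0,0],[0,0,0,0.034,-0.017,0,0],[0,0,0,0.034,-0.017,0,0],[0,0,0,0.034,-0.017,0,0],[0,0,0,0.034,-0.017,0,0],[0,0,0,0.034,-0.017,0,0],[0,0,0,0.034,-0.017,0,0],[0,0,0,0.034,-0.017,0,0],[0,0,0,0.034,-0.017,0,0]]]'
python3 - <<'E'
from h import *
np.set_printoptions(precision=4,suppress=True)
p=env.camera('scene');c=cloud(p).reshape(-1,3);g=p['range_z'].ravel()>0
n=np.array([.378,-.926,0]);x=np.array([.926,.378,0]);o=np.array([.562,-.158,.08])
d=c-o;a=d@n;r=np.hypot(d@x,d[:,2]);k=g&(r<40e-3)&(abs(a)<.04)&(d[:,2]>-.03)
print('axial pos of points inside frame (rim side +22.5; mesh -8.5 if this is deep side, +8.5 if foot)',np.percentile(a[k],[5,25,50,75,95]),k.sum())
k=g&(r>45e-3)&(r<53e-3)&(abs(a)<.04)&(d[:,2]>0);print('shell axial',np.percentile(a[k],[2,98]),'lateral of shell',np.percentile((d@x)[k],[1,99]))
print(env.observe()['ee_pos'],Ro.from_rotvec(env.observe()['orientation']).as_matrix())
E
```

```text
clock: 2.7
ee_pos: [0.5803, -0.2114, 0.2056]
orientation: [3.083, 0.606, 0.0]
ft_force: [0.4, -0.3, 0.1]
opening: 0.0175
axial pos of points inside frame (rim side +22.5; mesh -8.5 if this is deep side, +8.5 if foot) [-0.0178 -0.0108 -0.002   0.0052  0.011 ] 3
shell axial [-0.0235  0.0195] lateral of shell [-0.0471  0.0492]
[ 0.5848 -0.2038  0.2055] [[ 0.9227  0.3854  0.0019]
 [ 0.3854 -0.9227  0.0032]
 [ 0.003  -0.0022 -1.    ]]
```

```bash
python3 - <<'E'
from h import *
np.set_printoptions(precision=4,suppress=True)
n=np.array([.378,-.926,0]);x=np.array([.926,.378,0]);o=np.array([.562,-.158,.08])
for nm in('wrist','top'):
    p=env.camera(nm);c=cloud(p).reshape(-1,3);g=p['range_z'].ravel()>0
    d=c-o;a=d@n;l=d@x;r=np.hypot(l,d[:,2])
    k=g&(abs(a)<.035)&(abs(l)<.055)&(d[:,2]>.03)&(d[:,2]<.056)
    print(nm,k.sum(),'axial',np.percentile(a[k],[2,98]),'lat',np.percentile(l[k],[2,98]),'ztop',np.percentile(c[k,2],98)) if k.sum() else 0
    k=g&(r<.042)&(abs(a)<.04)&(d[:,2]>-.045);print('inner',k.sum(),np.percentile(a[k],[5,50,95]) if k.sum() else 0)
    for q in('sieve_mid','sieve_rim'): print(q,[(np.round(e['pixel']),round(e['confidence'],2)) for e in env.landmark_of(p,q)[:2]])
    if nm=='wrist': save(p,'w1.png')
E
```

```text
wrist 5781 axial [-0.0199  0.0236] lat [-0.035   0.0376] ztop 0.1298921779550291
inner 0 0
sieve_mid []
sieve_rim [(array([156., 505.]), 0.61), (array([205., 247.]), 0.58)]
top 261 axial [-0.0205  0.0197] lat [-0.0394  0.0366] ztop 0.13119587432657012
inner 3 [-0.0199 -0.0184 -0.0165]
sieve_mid [(array([271., 456.]), 0.72), (array([205., 322.]), 0.59)]
sieve_rim [(array([274., 464.]), 0.69), (array([199., 326.]), 0.67)]
```

View pics/w1.png

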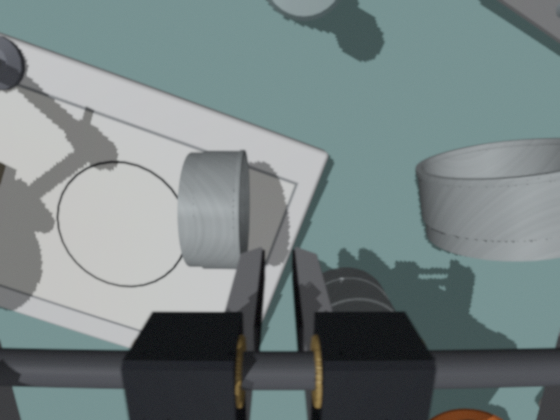

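The wrist picture shows the beaded open rim at col ~243, facing right (world -y), and the fingers behind it on that side. This agrees with the other views. I'll descend and push.

```bash
python3 -m jog '[[[0,0,0,-0.003,0,0.03,0],[0,0,0,0,0,0.03,0],[0,0,0,0,0,0.03,0],[0,0,0,0,0,0,0],[0,0,0,0,-0.006,0,0],[0,0,0,0,-0.006,0,0],[0,0,0,0,0,0,0]]]'
python3 -c "
from h import *
print(env.observe()['ee_pos'],env.observe()['ft_force'])"
```

```text
clock: 3.63
ee_pos: [0.5726, -0.202, 0.1176]
orientation: [3.082, 0.607, 0.004]
ft_force: [0.5, 0.2, 0.6]
opening: 0.0006
[ 0.57262248 -0.20201585  0.11757063] [0.5478633  0.21911071 0.59260446]
```

```bash
python3 -m jog '[[[0,0,0,0.006,0,0,0],[0,0,0,0,-0.005,0,0],[0,0,0,0,-0.005,0,0],[0,0,0,0,-0.005,0,0],[0,0,0,0,-0.005,0,0],[0,0,0,0,-0.005,0,0],[0,0,0,0,-0.005,0,0],[0,0,0,0,0,0,0]]]'
cat > m.py <<'E'
from h import *
np.set_printoptions(precision=4,suppress=True)
s=env.observe();print('tcp',s['ee_pos'],'F',s['ft_force'],'t',s['clock'],s['opening'])
p=env.camera('wrist');save(p,'w_last.png')
c=cloud(p).reshape(-1,3);g=p['range_z'].ravel()>0
k=g&(abs(c[:,0]-.53)<.1)&(c[:,1]<0.02)&(c[:,1]>-.22)&(c[:,2]>.06)&(c[:,2]<.14)
if k.sum(): print(k.sum(),'z',np.percentile(c[k,2],[2,50,98]),'rect',cv2.minAreaRect(c[k][:,:2].astype(np.float32)*1000))
E
python3 m.py
```

```text
clock: 4.3
ee_pos: [0.5659, -0.1718, 0.1155]
orientation: [-3.082, -0.608, 0.0]
ft_force: [-0.0, -0.5, -0.6]
opening: 0.0008
tcp [ 0.5659 -0.1718  0.1155] F [-0.0455 -0.4611 -0.6108] t 4.3 0.0008417933591112261
13981 z [0.0863 0.1256 0.1365] rect ((571.2220458984375, -140.33665466308594), (73.83200073242188, 75.38167572021484), 37.97637939453125)
```

The top has risen to 0.1365, so it is tilting. I'll keep pushing.

```bash
python3 -m jog '[[[0,0,0,0,-0.005,0,0],[0,0,0,0,-0.005,0,0],[0,0,0,0,-0.005,0,0],[0,0,0,0,-0.005,0,0],[0,0,0,0,0,0,0],[0,0,0,0,0,0,0],[0,0,0,0,0,0,0]]]'; python3 m.py
```

```text
clock: 4.93
ee_pos: [0.5587, -0.1546, 0.1155]
orientation: [3.083, 0.606, 0.0]
ft_force: [-0.6, -0.2, 0.6]
opening: 0.0002
tcp [ 0.5587 -0.1546  0.1155] F [-0.5729 -0.1645  0.57  ] t 4.9333 0.00020042343943517757
17620 z [0.0611 0.086  0.1333] rect ((550.62939453125, -115.91867065429688), (98.60245513916016, 103.19282531738281), 67.13214111328125)
```

```bash
python3 -m jog '[[[0,0,0,0,0,-0.03,0],[0,0,0,0,0,-0.03,0],[0,0,0,0,0,-0.03,0],[0,0,0,0,0,0,0],[0,0,0,0,0,0,0]]]'; python3 m.py; python3 - <<'E'
from h import *
np.set_printoptions(precision=4,suppress=True)
p=env.camera('top')
print([(np.round(e['pixel']),round(e['confidence'],2),at_z(p,*e['pixel'],.052)[:2]) for e in env.landmark_of(p,'sieve_mid')[:2]])
E
```

```text
clock: 5.4
ee_pos: [0.5594, -0.1549, 0.2069]
orientation: [3.081, 0.605, 0.004]
ft_force: [0.9, -0.2, -0.4]
opening: 0.0003
tcp [ 0.5594 -0.1549  0.2069] F [ 0.8724 -0.2315 -0.3552] t 5.4 0.0003474930296215426
2421 z [0.0607 0.0735 0.0754] rect ((534.8366088867188, -91.168212890625), (101.06466674804688, 101.85907745361328), 17.551942825317383)
[(array([216., 296.]), 0.98, array([ 0.5352, -0.0947])), (array([269., 455.]), 0.83, array([ 0.3698, -0.5407]))]
```

View pics/w_last.png

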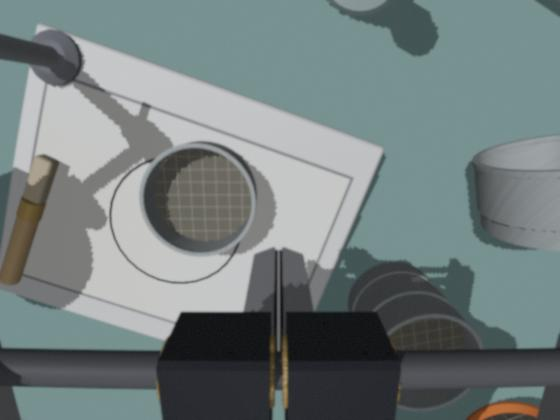

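The sieve now lies flat, mesh well below its rim (centre px row 200, col 200), overlapping the circle's right side. I'll refine the circle centre from the engraved line.

```bash
cat > circ.py <<'E'
from h import *
from scipy.optimize import least_squares
np.set_printoptions(precision=4,suppress=True)
def circ(nm):
    p=env.camera(nm);gr=cv2.cvtColor(p['frame'],cv2.COLOR_RGB2GRAY)
    bh=cv2.morphologyEx(gr,cv2.MORPH_BLACKHAT,np.ones((7,7)))
    c=cloud(p);ok=(p['range_z']>0)&(abs(c[...,2]-.03)<.006)&(bh>30)
    r=np.hypot(c[...,0]-.49,c[...,1]+.071);ok&=(r<.08)&(r>.05)
    X=np.array([at_z(p,i,j,.03)[:2] for i,j in np.argwhere(ok)])
    f=least_squares(lambda v:np.hypot(X[:,0]-v[0],X[:,1]-v[1])-v[2],[.49,-.071,.066],loss='cauchy',f_scale=.001)
    ang=np.arctan2(X[:,1]-f.x[1],X[:,0]-f.x[0]);print(nm,'circle',f.x,len(X),'span deg',np.histogram(ang,8,(-np.pi,np.pi))[0])
def sieve(nm):
    p=env.camera(nm);c=cloud(p);k=(p['range_z']>0)&(abs(c[...,2]-.0745)<.004)&(np.hypot(c[...,0]-.51,c[...,1]+.085)<.09)
    X=c[k];h=cv2.convexHull(X[:,:2].astype(np.float32));print(nm,'rim pts',len(X),'z',np.median(X[:,2]),'rim circle',cv2.minEnclosingCircle(h))
    Y=X[:,:2];f=least_squares(lambda v:np.hypot(Y[:,0]-v[0],Y[:,1]-v[1])-v[2],[.51,-.08,.0485],loss='cauchy',f_scale=.001);print('fit',f.x)
if __name__=='__main__':
    for n in('wrist','top'): circ(n);sieve(n)
    print(env.observe()['ee_pos'],Ro.from_rotvec(env.observe()['orientation']).as_matrix()[:2,:2])
E
python3 circ.py
```

```text
wrist circle [ 0.4921 -0.0727  0.066 ] 709 span deg [130 143   5   0  17 141 142 131]
wrist rim pts 1798 z 0.07398027856201467 rim circle ((0.5350472331047058, -0.0907977819442749), 0.05136892572045326)
fit [ 0.5354 -0.0913  0.0487]
top circle [ 0.492  -0.0722  0.0664] 219 span deg [34 12  1  0 17 88 36 31]
top rim pts 89 z 0.07460922968093706 rim circle ((0.5338096022605896, -0.09071430563926697), 0.05083146691322327)
fit [ 0.5336 -0.0909  0.0488]
[ 0.5584 -0.1544  0.2047] [[ 0.9256  0.3786]
 [ 0.3786 -0.9256]]
```

Circle centre is (0.492, -0.0725) and the sieve is at (0.5347, -0.091), so it needs to go 46 mm at 156.6°. I'll turn the tool so its -x lies along that direction, then lower the fingers into the sieve.

```bash
python3 -m jog '[[[0,0,0,0.001,-0.034,0,0],[0,0,0,0.001,-0.034,0,0],[0,0,6.5,0,0,0,0],[0,0,6.5,0,0,0,0],[0,0,6.5,0,0,0,0],[0,0,6.5,0,0,0,0],[0,0,6.5,0,0,0,0],[0,0,6.5,0,0,0,0],[0,0,6.6,0,0,0,0],[0,0,0,0,0,0.03,0],[0,0,0,0,0,0.03,0],[0,0,0,0,0,0,0]]]'; python3 -c "
from h import *
s=env.observe();print(s['ee_pos'],Ro.from_rotvec(s['orientation']).as_matrix()[:2,:2])"
```

```text
clock: 6.75
ee_pos: [0.532, -0.0903, 0.1407]
orientation: [3.076, -0.635, -0.011]
ft_force: [-1.1, 0.3, -0.7]
opening: 0.0008
[ 0.53201251 -0.09031056  0.14068617] [[ 0.91815705 -0.39615446]
 [-0.39615743 -0.91818203]]
```

Over the sieve centre to within 3 mm. I'll descend, then ease forward short of contact.

```bash
python3 -m jog '[[[0,0,0,0,0,0.03,0],[0,0,0,0,0,0.03,0],[0,0,0,0,0,0.026,0],[0,0,0,0,0,0,0],[0,0,0,-0.008,0,0,0],[0,0,0,-0.008,0,0,0],[0,0,0,-0.008,0,0,0],[0,0,0,-0.004,0,0,0],[0,0,0,-0.004,0,0,0],[0,0,0,0,0,0,0]]]'; python3 m.py
```

```text
clock: 7.58
ee_pos: [0.5051, -0.0778, 0.0603]
orientation: [-3.077, 0.635, -0.001]
ft_force: [-0.3, -0.2, 0.7]
opening: 0.0007
tcp [ 0.5051 -0.0778  0.0603] F [-0.3042 -0.2281  0.7266] t 7.5833 0.000694739303397566
11787 z [0.061  0.0743 0.1281] rect ((534.768310546875, -91.15965270996094), (101.44834899902344, 100.53326416015625), 56.775081634521484)
```

```bash
python3 -m jog '[[[0,0,0,-0.003,0,0.003,0],[0,0,0,-0.003,0,0,0],[0,0,0,-0.004,0,0,0],[0,0,0,-0.004,0,0,0],[0,0,0,-0.004,0,0,0],[0,0,0,-0.004,0,0,0],[0,0,0,-0.004,0,0,0],[0,0,0,-0.004,0,0,0],[0,0,0,-0.004,0,0,0],[0,0,0,-0.003,0,0,0],[0,0,0,-0.002,0,0,0],[0,0,0,0,0,0,0]]]'; python3 m.py; python3 -c "
from circ import *
sieve('wrist');sieve('top')"
```

```text
clock: 8.63
ee_pos: [0.4692, -0.0624, 0.0565]
orientation: [-3.077, 0.636, 0.0]
ft_force: [1.5, -0.6, 0.1]
opening: 0.0006
tcp [ 0.4692 -0.0624  0.0565] F [ 1.5373 -0.57    0.1242] t 8.6333 0.0006292587747258301
12453 z [0.061  0.0743 0.1238] rect ((504.7738037109375, -77.63114929199219), (101.67156219482422, 100.30593872070312), 59.81718826293945)
wrist rim pts 6435 z 0.07419864129510609 rim circle ((0.5040842890739441, -0.07720387727022171), 0.05119087174534798)
fit [ 0.5047 -0.0775  0.0482]
  return _methods._mean(a, axis=axis, dtype=dtype,
  ret = ret.dtype.type(ret / rcount)
Traceback (most recent call last):
  File "circ.py", line 14, in sieve
    X=c[k];h=cv2.convexHull(X[:,:2].astype(np.float32));print(nm,'rim pts',len(X),'z',np.median(X[:,2]),'rim circle',cv2.minEnclosingCircle(h))
                                                                                                                     ~~~~~~~~~~~~~~~~~~~~~~^^^
cv2.error: OpenCV(4.12.0) /io/opencv/modules/imgproc/src/shapedescr.cpp:201: error: (-215:Assertion failed) count >= 0 && (depth == CV_32F || depth == CV_32S) in function 'minEnclosingCircle'
```

13.4 mm remain, in the same direction. I'll push that, back away from the wall and rise.

```bash
python3 -m jog '[[[0,0,0,-0.004,0,0,0],[0,0,0,-0.004,0,0,0],[0,0,0,-0.003,0,0,0],[0,0,0,-0.002,0,0,0],[0,0,0,0,0,0,0],[0,0,0,0.01,0,0,0],[0,0,0,0.02,0,0,0],[0,0,0,0,0,0,0],[0,0,0,0,0,-0.03,0],[0,0,0,0,0,-0.035,0],[0,0,0,0,0,-0.04,0],[0,0,0,0,0,-0.04,0]]]';python3 -m jog '[[[0,0,0,0.0,0,-0.04,0.0],[0,0,0,0,0,-0.04,0],[0,0,0,0,0,-0.04,0],[0,0,0,0,0,0,0]]]'; python3 -c "
from circ import *
circ('wrist');sieve('wrist')
print(env.observe()['ee_pos'])
for n in('wrist','top'):
  p=env.camera(n)
  for q,z in(('lock_knob',.278),('pivot',.251),('lens',.228)):
    print(n,q,[(np.round(e['pixel']),round(e['confidence'],2),dep(p,*e['pixel']),at_z(p,*e['pixel'],z)[:2]) for e in env.landmark_of(p,q)[:2]])
  if n=='top':
    c=cloud(p);k=(p['range_z']>0)&(c[...,2]>.267)&(c[...,2]<.3)&(abs(c[...,0]-.515)<.05)&(abs(c[...,1]-.13)<.05)
    print('knob top',k.sum(),cv2.minEnclosingCircle(c[k][:,:2].astype(np.float32)),np.median(c[k],0))
    k=(p['range_z']>0)&(abs(c[...,2]-.244)<.008)&(np.hypot(c[...,0]-.445,c[...,1]-.187)<.1);print('ring',cv2.minEnclosingCircle(c[k][:,:2].astype(np.float32)),k.sum())
    k=(p['range_z']>0)&(abs(c[...,2]-.255)<.012)&(np.hypot(c[...,0]-.597,c[...,1]-.079)<.03);print('pivot',cv2.minEnclosingCircle(c[k][:,:2].astype(np.float32)),np.median(c[k],0),k.sum())
  save(p,n+'_m.png')
"
```

```text
clock: 9.78
ee_pos: [0.4848, -0.0694, 0.203]
orientation: [-3.076, 0.636, 0.002]
ft_force: [0.8, -0.7, 0.2]
opening: 0.0005
clock: 10.12
ee_pos: [0.4877, -0.0697, 0.3288]
orientation: [-3.076, 0.636, -0.015]
ft_force: [0.6, -0.9, -0.0]
opening: 0.0008
wrist circle [ 0.4922 -0.0728  0.0659] 566 span deg [ 72  77  76 109  87  54  60  31]
wrist rim pts 951 z 0.07399010748833741 rim circle ((0.49298030138015747, -0.07273409515619278), 0.051173727959394455)
fit [ 0.4933 -0.0729  0.0488]
[ 0.4859 -0.0695  0.3227]
wrist lock_knob [(array([297.,   9.]), 0.74, array([0.5195, 0.1195, 0.2755]), array([0.5199, 0.117 ])), (array([170., 277.]), 0.48, array([ 0.4915, -0.0698,  0.0447]), array([ 0.5265, -0.0862]))]
wrist pivot [(array([156.,  37.]), 0.68, array([0.5982, 0.0663, 0.2444]), array([0.5972, 0.062 ])), (array([ 94., 460.]), 0.61, array([ 0.4981, -0.2804,  0.1034]), array([ 0.5211, -0.2142]))]
wrist lens [(array([364.,  35.]), 0.89, array([ 0.5327, -0.0333,  0.4358]), array([0.4464, 0.1836]))]
top lock_knob [(array([218., 203.]), 0.89, array([0.5179, 0.1288, 0.2779]), array([0.5179, 0.1288]))]
top pivot [(array([186., 227.]), 0.71, array([0.5936, 0.0757, 0.259 ]), array([0.595 , 0.0767]))]
top lens [(array([252., 186.]), 0.57, array([0.4409, 0.1787, 0.2279]), array([0.4409, 0.1787]))]
knob top 127 ((0.516319215297699, 0.13330328464508057), 0.01460125483572483) [0.5158 0.1328 0.2773]
ring ((0.45234742760658264, 0.1750994622707367), 0.0865221619606018) 1256
pivot ((0.5989862680435181, 0.0770990252494812), 0.01661873795092106) [0.5974 0.0764 0.2467] 137
```

The sieve is now about 1 mm from the circle's centre. The magnifier also checks out: knob (0.516, 0.133), pivot (0.5985, 0.077), 100 mm apart as given. It needs a turn of 89° counter-clockwise to bring the lens over the sieve. I'll cage the knob loosely between the fingers, jaws along the tangent.

```bash
python3 -m jog '[[[0,0,5.5,0,0,0,0.04],[0,0,5.4,0,0,0,0.04],[0,0,0,-0.015,-0.031,0,0.04],[0,0,0,-0.015,-0.031,0,0.04],[0,0,0,-0.015,-0.031,0,0.04],[0,0,0,-0.015,-0.031,0,0.04],[0,0,0,-0.015,-0.031,0,0.04],[0,0,0,-0.014,-0.029,0,0.04],[0,0,0,0,0,0,0.04],[0,0,0,0,0,0,0.04],[0,0,0,0,0,0,0.04]]]'; python3 -c "
from h import *
np.set_printoptions(precision=4,suppress=True)
s=env.observe();print(s['ee_pos'],s['q'],s['opening']);M=Ro.from_rotvec(s['orientation']).as_matrix();print(M)
p=env.camera('wrist');save(p,'w3.png')
c=cloud(p);k=(p['range_z']>0)&(abs(c[...,2]-.277)<.006)&(np.hypot(c[...,0]-.516,c[...,1]-.133)<.03)
print(k.sum());X=c[k]
if len(X): print(cv2.minEnclosingCircle(X[:,:2].astype(np.float32)),np.median(X,0))
d=np.array([.516,.133,.255])-s['ee_pos'];print('to knob in tool',M.T@d)
"
```

```text
clock: 11.53
ee_pos: [0.5152, 0.1322, 0.3211]
orientation: [3.002, -0.926, -0.001]
ft_force: [-0.5, 0.3, 0.9]
opening: 0.0402
[0.5152 0.1322 0.3211] [-0.0678  0.1704 -0.2761  1.6832  0.0481  1.2953 -2.5222] 0.04015372547469724
[[ 0.8264 -0.5631 -0.0006]
 [-0.5631 -0.8264 -0.0003]
 [-0.0003  0.0006 -1.    ]]
1478
((0.5167462229728699, 0.1332455426454544), 0.01501559466123581) [0.5183 0.1324 0.2769]
to knob in tool [ 0.0003 -0.0011  0.0661]
```

View pics/w3.png

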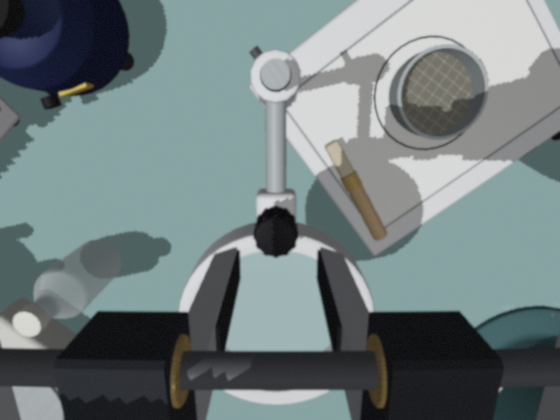

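The wrist picture shows the knob (row 230, col 276) centred between the open fingers, the arm pointing to the pivot (row 75, col 275), and the sieve inside the circle. I'll lower over the knob and start the swing.

```bash
python3 -m jog '[[[0,0,0,0,-0.001,0.03,0.04],[0,0,0,0,0,0.036,0.04],[0,0,0,0,0,0,0.04],[0,0,0,0,0,0,0.04],[0,0,-4,0.0003,0.007,0,0.04],[0,0,-4,0.0003,0.007,0,0.04],[0,0,-4,0.0002,0.007,0,0.04],[0,0,-4,0.0002,0.007,0,0.04],[0,0,-4,0.0003,0.007,0,0.04],[0,0,-4,0.0002,0.007,0,0.04],[0,0,-4,0.0002,0.007,0,0.04],[0,0,0,0,0,0,0.04]]]'; cat > k.py <<'E'
from h import *
np.set_printoptions(precision=4,suppress=True)
s=env.observe();d=s['ee_pos'][:2]-[.5985,.077];M=Ro.from_rotvec(s['orientation']).as_matrix()
print(s['ee_pos'],'r',np.hypot(*d),'ang',np.degrees(np.arctan2(d[1],d[0]))%360,'yaw x',np.degrees(np.arctan2(M[1,0],M[0,0])),s['ft_force'],s['q'])
E
python3 k.py
```

```text
clock: 12.58
ee_pos: [0.4998, 0.0868, 0.2579]
orientation: [-3.137, 0.169, -0.004]
ft_force: [-0.7, -0.4, 0.4]
opening: 0.0398
[0.4998 0.0868 0.2579] r 0.0992032981107793 ang 174.3409364562148 yaw x -6.161233511485797 [-0.6874 -0.3947  0.4383] [ 0.0381  0.1672 -0.3036  1.8317  0.0553  1.1482 -1.9624]
```

```bash
python3 -m jog '[[[0,0,-4,0.0002,0.007,0,0.04],[0,0,-4,0.0002,0.007,0,0.04],[0,0,-4,0.0002,0.007,0,0.04],[0,0,-4,0.0002,0.007,0,0.04],[0,0,-4,0.0002,0.007,0,0.04],[0,0,-4,0.0002,0.007,0,0.04],[0,0,-4,0.0002,0.007,0,0.04],[0,0,-4,0.0002,0.007,0,0.04],[0,0,-4,0.0002,0.007,0,0.04],[0,0,-4,0.0002,0.007,0,0.04],[0,0,-4,0.0002,0.007,0,0.04],[0,0,0,0,0,0,0.04]]]'; python3 k.py
```

```text
clock: 13.58
ee_pos: [0.52, 0.0147, 0.257]
orientation: [2.972, 1.016, 0.003]
ft_force: [-0.6, -0.4, -0.5]
opening: 0.0401
[0.52   0.0147 0.257 ] r 0.10021185391655613 ang 218.40897491883507 yaw x 37.72792114413826 [-0.6138 -0.3693 -0.5229] [ 0.1949  0.1946 -0.3227  1.8025  0.0675  1.1533 -1.0617]
```

```bash
python3 -m jog '[[[0,0,-4,0.0002,0.007,0,0.04],[0,0,-4,0.0002,0.007,0,0.04],[0,0,-4,0.0002,0.007,0,0.04],[0,0,-4,0.0002,0.007,0,0.04],[0,0,-2,0.0001,0.004,0,0.04],[0,0,0,0,0,0,0.04],[0,0,0,0,0,0,0.04]]]'; python3 k.py; cat > l.py <<'E'
from h import *
from scipy.optimize import least_squares
np.set_printoptions(precision=4,suppress=True)
for n in('wrist','top','scene'):
    p=env.camera(n);save(p,n+'_l.png')
    c=cloud(p);g=p['range_z']>0
    k=g&(abs(c[...,2]-.277)<.006)&(np.hypot(c[...,0]-.54,c[...,1]+.005)<.035);k&=(p['frame'].mean(2)<60)
    if k.sum(): print(n,'knob',k.sum(),cv2.minEnclosingCircle(c[k][:,:2].astype(np.float32)))
    k=g&(abs(c[...,2]-.245)<.005)&(np.hypot(c[...,0]-.493,c[...,1]+.073)<.11);X=c[k][:,:2]
    if len(X)>20: print(n,'ring',len(X),least_squares(lambda v:np.hypot(X[:,0]-v[0],X[:,1]-v[1])-.069,[.493,-.073],loss='cauchy',f_scale=.003).x)
    print(n,'lens',[(np.round(e['pixel']),round(e['confidence'],2),at_z(p,*e['pixel'],.228)[:2]) for e in env.landmark_of(p,'lens')[:1]])
    print(n,'sieve',[(np.round(e['pixel']),round(e['confidence'],2),at_z(p,*e['pixel'],.0525)[:2]) for e in env.landmark_of(p,'sieve_mid')[:1]])
E
python3 l.py
```

```text
clock: 14.17
ee_pos: [0.5422, -0.0061, 0.2562]
orientation: [2.78, 1.462, 0.001]
ft_force: [-0.3, -1.0, -0.0]
opening: 0.0398
[ 0.5422 -0.0061  0.2562] r 0.10042741848206689 ang 235.88365200187937 yaw x 55.49190342574775 [-0.2517 -0.9725 -0.0409] [ 0.2451  0.2399 -0.3429  1.7515  0.0872  1.1644 -0.7255]
wrist knob 2891 ((0.5449764132499695, -0.005208440590649843), 0.022321997210383415)
wrist ring 1255 [ 0.49   -0.0659]
wrist lens [(array([364., 266.]), 0.68, array([ 0.4898, -0.072 ]))]
wrist sieve [(array([ 62., 276.]), 0.58, array([0.6111, 0.0937]))]
top ring 488 [ 0.4903 -0.0741]
top lens [(array([234., 292.]), 0.85, array([ 0.4772, -0.0743]))]
top sieve [(array([273., 454.]), 0.68, array([ 0.3576, -0.5367]))]
scene ring 517 [ 0.4916 -0.0717]
scene lens [(array([179., 259.]), 0.56, array([ 0.4826, -0.0572]))]
scene sieve [(array([295., 181.]), 0.97, array([ 0.6553, -0.3877]))]
```

The lens ring fits at about (0.490, -0.073), over the sieve. I'll ease off the knob, rise and check unobstructed.

```bash
python3 -m jog '[[[0,0,0,0,-0.004,0,0.04],[0,0,0,0,0,0,0.04],[0,0,0,0,0,-0.02,0.04],[0,0,0,0,0,-0.03,0.04],[0,0,0,0,0,-0.04,0.04],[0,0,0,0,0.02,-0.02,0.04],[0,0,0,-0.03,0.025,0,0.04],[0,0,0,-0.03,0.025,0,0.04],[0,0,0,-0.03,0.025,0,0.04],[0,0,0,-0.03,0.025,0,0.04],[0,0,0,0,0,0,0.04],[0,0,0,0,0,0,0.04]]]'; python3 l.py
```

```text
clock: 15.62
ee_pos: [0.57, -0.1729, 0.3649]
orientation: [-2.779, -1.463, 0.001]
ft_force: [0.1, 1.5, 0.9]
opening: 0.0403
wrist knob 1432 ((0.5415751338005066, -0.004403162747621536), 0.014397833496332169)
wrist ring 9869 [ 0.4929 -0.0728]
wrist lens [(array([157., 132.]), 0.6, array([ 0.4907, -0.0719]))]
wrist sieve []
top knob 112 ((0.5405274629592896, -0.0040703387930989265), 0.014300057664513588)
top ring 1115 [ 0.4897 -0.0719]
top lens [(array([230., 292.]), 0.73, array([ 0.4868, -0.0755]))]
top sieve [(array([271., 456.]), 0.55, array([ 0.3644, -0.5435]))]
scene knob 48 ((0.5410997867584229, -0.005338388495147228), 0.013706053607165813)
scene ring 528 [ 0.4929 -0.0702]
scene lens [(array([180., 256.]), 0.97, array([ 0.4808, -0.0657]))]
scene sieve [(array([216., 256.]), 0.8, array([ 0.497 , -0.0819]))]
```

```bash
python3 -c "
import cv2,numpy as np
cv2.imwrite('pics/fin.png',np.hstack([cv2.imread('pics/%s_l.png'%n)[100:400,100:480] for n in('top','scene')]))"; python3 k.py
```

```text
[ 0.5704 -0.1702  0.3656] r 0.24882067153763254 ang 263.5212053315969 yaw x 55.790029767008626 [0.5739 0.3836 0.604 ] [ 0.4287  0.2731 -0.2434  1.4596  0.0658  1.4168 -0.4132]
```

View pics/fin.png

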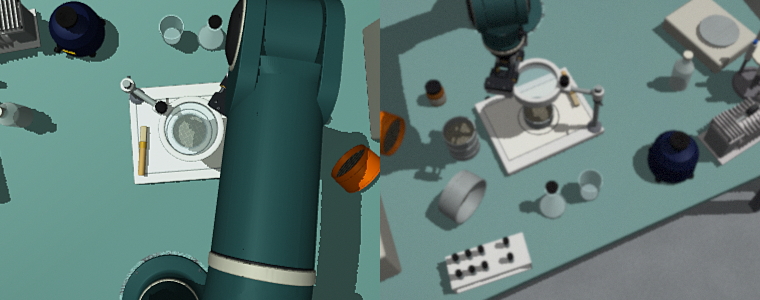

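The final picture shows the ring over the sieve (top view near row 130, col 190), the arm clear of everything, and the brush and ware where they were. The ring fits at about (0.492, -0.072) and the sieve at (0.493, -0.073). I'll hand in.

```bash
python3 -c "
from cell import env
print(env.job_done())"
```

```text
the job is handed in; nothing more can be done
None
```

The sieve lies flat in the engraved circle, open side up, with the magnifier swung over it. I handed the job in at about 16 s on the robot clock; no verdict was reported.

- **Tipping:** a slow push at the top of the open side laid the sieve on its foot, and its rim then measured at the right height for lying flat.
- **Sliding:** I pushed the sieve's inner wall with closed fingers. It ended about 1 mm from the circle's centre (limit 16 mm).
- **Magnifier:** I swung it by its knob through about 89°, with the fingers loosely around the knob. The lamp ring fits within about 4 mm of the sieve's centre in all three cameras (limit 22 mm).
- **Forces and ware:** the wrist force read about 2 N or less whenever I checked. The gripper ended clear of everything. In the final picture the brush and other ware look unmoved, but I did not measure their positions.

**Disagreements:**
- The network's lens point from the scene camera was about 14 mm from the depth fit. I trusted the depth fit, which agreed with the knob and pivot positions.
- Once the magnifier was over the sieve, the only camera whose network still reported it was the scene camera, about 10 mm from my earlier rim fit. That is still inside the limit. I had no clear depth reading of the sieve after the swing, though nothing touched it then.

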